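Stack the culture trays on the shaker and switch it to run

TASK

Stack all the lidded culture trays squarely in one pile on the black rubber mat of the shaker, the long sides of every tray along the mat's and the edges in line. Then take the flat screwdriver from its stand and, with its blade in the slot of the shaker's mode switch, turn the switch a quarter turn clockwise (seen from above) to its stop; finally put the screwdriver back upright in its stand, all the way down, with the pile still square. Touch the switch only with the screwdriver, and leave the bottle, the jar and the tube rack where they are.

Things in the scene. Friction and masses are not known exactly. Their poses are not given: they have to be found in the camera images.
- shaker: Fixed white laboratory shaker, 180 (its x) x 220 (its y) mm, deck 55 mm high. Origin: centre of its underside on the bench; z up. On its +y half an aluminium platform (130 x 100 mm, top at 63 mm) carries the mat; on its -y half is the mode switch, at (0, -66) mm.
- spot (a point): Centre of the thin black rubber mat (94 x 70 mm, long side along the shaker's x) on top of the shaker's platform, 63 mm above the bench; same axes as the shaker. The pile's place. The mat is flush: trays rest at this height.
- slot (a point): Centre of the top of the steel switch rotor (diameter 36 mm, upright axis), 69.5 mm above the bench; it turns with the rotor. Its x axis runs along the slot, which is 7 mm wide, 9 mm deep and 34 mm long, running right across the rotor. A fixed aluminium collar (outer diameter 52 mm, inner 38 mm) stands around the rotor, 1.5 mm higher than it.
- switch (a joint): Angle of the mode switch in rad: at 0 the slot lies along the shaker's x (in line with two black bars on the deck), growing clockwise seen from above up to a stop at 1.571, where it lies along the shaker's y (in line with two black dots). It starts between 0 and 0.2. Friction (about 0.06 N m) keeps it where it is left. The blade has about 0.2 rad of play in the slot either way, so the screwdriver turns about 0.2 rad further than the switch.
- driver: Loose flat screwdriver, 202 mm long, 120 g, standing blade down. Origin: middle of the blade's tip; its z runs up the shaft to the handle, its x along the blade's width. Blade 20 wide (x) x 3 thick (y) x 16 mm long, shaft 8 mm thick, round black guard 44 mm across from 96 to 102 mm above the tip, then a blue handle 34 (x, as the blade's width) x 24 (y) mm, from 102 to 202 mm above the tip.
- stand: Loose but heavy (900 g) stand for the screwdriver: a grey upright tower, 54 x 54 mm, top 104 mm above the bench, on a steel foot plate 90 x 90 x 6 mm, with a 30 x 30 mm square well, open at the top, down to the foot plate. Origin: centre of its underside on the bench. The screwdriver hangs in it by its guard, which rests on the tower's rim, the blade's tip then 8 mm above the bench. It may get knocked aside a little; it is good wherever it stands upright.
- tray1: Lidded rectangular culture tray, white with a grey lid, 90 (x) x 66 (y) x 16 (z) mm, 70 g, flat on the bench at first. Origin: centre of its underside. All trays are alike; three to five are there (None if absent).
- tray2: Lidded rectangular culture tray, white with a grey lid, 90 (x) x 66 (y) x 16 (z) mm, 70 g, flat on the bench at first. Origin: centre of its underside. All trays are alike; three to five are there (None if absent).
- tray3: Lidded rectangular culture tray, white with a grey lid, 90 (x) x 66 (y) x 16 (z) mm, 70 g, flat on the bench at first. Origin: centre of its underside. All trays are alike; three to five are there (None if absent).
- tray4: Lidded rectangular culture tray, white with a grey lid, 90 (x) x 66 (y) x 16 (z) mm, 70 g, flat on the bench at first. Origin: centre of its underside. All trays are alike; three to five are there (None if absent).
- tray5: Lidded rectangular culture tray, white with a grey lid, 90 (x) x 66 (y) x 16 (z) mm, 70 g, flat on the bench at first. Origin: centre of its underside. All trays are alike; three to five are there (None if absent).
- bottle: Bystander: clear bottle, white cap, 68 mm across, 150 mm high. Leave alone.
- jar: Bystander: amber jar, white cap, 64 mm across, 85 mm high. Leave alone.
- rack: Bystander: green tube rack with capped tubes, 60 (x) x 160 (y) mm, 80 mm high. Leave alone.

How it is judged:
On the way, in this order (a step that is already met when the one before it is completed fails the run):
1. all trays stand in one square pile on the mat (horizontal distance between each of tray1, tray2, tray3, tray4, tray5 and spot below 0.008 m and angle between the x axis of each of tray1, tray2, tray3, tray4, tray5 and the x axis of shaker, either way round below 0.14 rad and angle between each of tray1, tray2, tray3, tray4, tray5's own z axis and vertical below 0.05 rad and z of each of tray1, tray2, tray3, tray4, tray5 in the frame of shaker above 0.058 m and linear speed of each of tray1, tray2, tray3, tray4, tray5 below 0.02 m/s), for 0.2 s.
2. the switch is turned a quarter turn to its stop, with the screwdriver's blade in the slot (value of joint switch above 1.43 rad and distance between driver and slot below 0.016 m and z of driver in the frame of slot below -0.002 m and angle between driver's own z axis and vertical below 0.25 rad), for 0.1 s.
At the end, for the whole second after the job is handed in: Each tray lies flat in one pile, centre within 8 mm of the mat's centre, long axis within 0.14 rad of the mat's; the switch reads over 1.43 rad; the screwdriver hangs upright in its upright stand, within 12 mm of its centre, tip under 13 mm above the stand's underside; all at rest (all of step 1 and value of joint switch above 1.43 rad and horizontal distance between driver and stand below 0.012 m and z of driver in the frame of stand below 0.013 m and angle between stand's own z axis and vertical below 0.05 rad and linear speed of each of stand, driver below 0.02 m/s and angle between driver's own z axis and vertical below 0.06 rad); the robot touches nothing.
It fails at once if the fingers or the arm touch the switch rotor (contact force between any of the fingers, the arm and switch above 0.5 N).
It fails at once if the bottle, jar or rack is moved more than 25 mm or tipped (distance of any of bottle, jar, rack from where it was at the start of the episode above 0.025 m or angle between any of bottle, jar, rack's own z axis and vertical above 0.5 rad).
Of tray1, tray2, tray3, tray4, tray5 only 3 to 5 are there at a start; the rules pass over those that are not, and their reading is None.
At some moment in a run one of stand may be knocked a few centimetres aside while the robot is not near it.
It also fails if it takes over 210 s, if anything falls off the work surface, if the arm or the gripper's body presses on something with over 40 N, if the wrist force passes 120 N, or if a joint passes its speed limit or range.

ROBOT

A 7-joint arm with a two-finger parallel gripper is mounted at the origin on the work surface. World frame = base frame: x ahead of the robot, y to its left, z up, the work surface at z = 0. Lengths are in m, angles in rad, forces in N, time in s.
With the tool pointing down it reaches from about 0.4 to 0.85 m from the base axis. Payload 10.4 kg.
Tool frame: the origin (TCP) lies at the very end of the fingers, on their centre line; the grasp point (between the pads) lies 19 mm behind it (r.hold_point_z is the distance from the TCP to the grasp point, in m); z points along the fingers, y is the line along which they close (so a half turn about z gives the same grasp; the last joint's range is limited). The gripper opens to 87 mm and grips with 3 to 60 N. Pads are 19 mm wide; open, the fingers measure 117 mm over their backs; the gripper's body (75 mm by 190 mm) begins 51 mm behind the grasp point.
Start: joints at [1.164, 0.332, -0.065, 1.46, 0.022, 1.35, -0.088], TCP at [0.234, -0.58, 0.223] pointing down, gripper open.
Joint ranges: [-2.6, 2.6], [-0.5, 2.12], [-1.47, 1.34], [0.16, 2.42], [-1.27, 4.41], [0.06, 2.06], [-2.6, 2.6]. Speed limits (rad/s): [2.22, 2.22, 2.79, 2.79, 3.14, 3.14, 3.14].

INTERFACE

Orientations are given as [roll, pitch, yaw] about the fixed x, y, z axes, in that order (R = Rz(yaw) Ry(pitch) Rx(roll)).
In Python, from station import r, viewer gives the robot as it stands.
- The arm moves only by the shell command python3 -m inch 'ROWS' [FORCE]. ROWS is JSON, a list that holds one entry, the list of rows, each a list of 5 numbers: the gripper's target within -1 to 1 (fully open at 1, half-way at 0, shut at -1), then the shift along the tool's x, y, z in cm, then the turn about the tool's z in rad. In form: [[[gripper, dx, dy, dz, twist], ...]]. A call has 1 to 20 rows; each row shifts and turns the commanded pose from where the row before left it, along the tool's axes as they then stand; what a row does not reach is not made up. A row lasts 1/12 s, in which the tool goes at most 41.7 mm and 7.16 degrees, less where a joint would pass 70% of its speed; a pose out of reach is approached as far as the arm can. A call with a gripper value outside its range is refused whole. The fingers move at their own pace and stop on an object; FORCE is the grip in N (left out, the last holds). Time passes only in rows, so rows that do not move let the fingers close. It gives the time, the measured TCP pose, the force, the opening and the grip force at its end, in the units of the state.
- r.get_obs(): the state, without advancing time (a new reading comes with each control period).
- viewer.read_camera(name): name is "side" or "top" or "wrist"; returns a dict with "frame" (384x512x3 uint8, red, green, blue), "z_map" (384x512 float32, m along the optical axis (not along the pixel's ray), 0 where there is no reading), "fx", "fy", "cx", "cy" (pixels), "R" (3x3) and "t" (3): a world point X has camera coordinates R X + t. Camera axes: x right, y down, z forward; pixel columns grow to the right and rows downward; lengths in m; the calibration is good to about 2 mm. A picture is of the moment at which its call begins.
- r.close_job(): hands the job in; it is judged then, once.
The state is a dict: "time": time; "q": joint angles; "joint_vel": joint speeds; "effort": joint torques, N m; "eef_pos": TCP position; "tcp_rot": TCP orientation; "wrist_force": force on the tool from outside, world axes, zero at the start; "moment": the same for the moment, N m; "gripper_width": opening from 0.0 (shut) to 1.0 (fully open); "grip_force": force on a finger pad.
Only numpy, scipy, OpenCV 4.12 (cv2) and the standard library are available. Lean on these libraries where they do the work, as an engineer would, in place of code of your own. Each camera call takes 0.05 s, during which the arm holds its last target. There are 200 camera calls.

## Working session

There is one attempt and no reset: what is moved stays moved. The work goes in short steps, Python scripts to look and compute and a shell command to move; the robot and the scene stay as the last step left them, time stands still between calls to the robot, and variables do not carry over. Pictures are saved under pics/ and viewed, at most 14 in all, crops included, and the job is handed in when it is done.

```bash
ls; mkdir -p pics; cat > h.py <<'E'
import numpy as np, cv2
from station import r, viewer
def cam(n, save=None):
    c=viewer.read_camera(n)
    if save: cv2.imwrite('pics/'+save+'.png', c['frame'][:,:,::-1])
    return c
def world(c):
    z=c['z_map']; v,u=np.mgrid[:z.shape[0],:z.shape[1]]
    P=np.stack([(u-c['cx'])/c['fx']*z,(v-c['cy'])/c['fy']*z,z],-1)
    W=(P-c['t'])@c['R']; W[z==0]=np.nan
    return W
E
python3 - <<'E'
from h import *
import pickle
for n in ('top','side'):
    c=cam(n,n+'0'); pickle.dump(c,open(n+'0.pkl','wb'))
    print(n,(-c['R'].T@c['t']).round(3),c['fx'])
o=r.get_obs(); print({k:np.round(v,3) for k,v in o.items()})
E
```

```text
pics
top [0.465 0.034 1.096] 362.02374105047113
side [0.382 0.872 0.643] 406.12248880701736
{'time': np.float64(0.1), 'q': array([ 1.164,  0.333, -0.065,  1.461,  0.022,  1.35 , -0.088]), 'joint_vel': array([-0.   , -0.001, -0.001, -0.001, -0.001,  0.002,  0.002]), 'effort': array([ 2.0000e-03, -6.2455e+01,  2.5000e-02, -3.9072e+01, -6.2000e-02,
        3.7000e-02,  0.0000e+00]), 'eef_pos': array([ 0.234, -0.579,  0.222]), 'tcp_rot': array([-3.14 ,  0.   ,  0.384]), 'wrist_force': array([ 0.03 , -0.036,  0.147]), 'moment': array([ 0.028,  0.046, -0.008]), 'grip_force': np.float64(0.0), 'gripper_width': np.float64(0.999)}
```

View pics/top0.png

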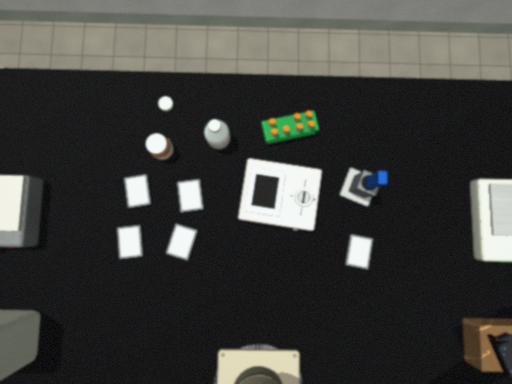

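View pics/side0.png

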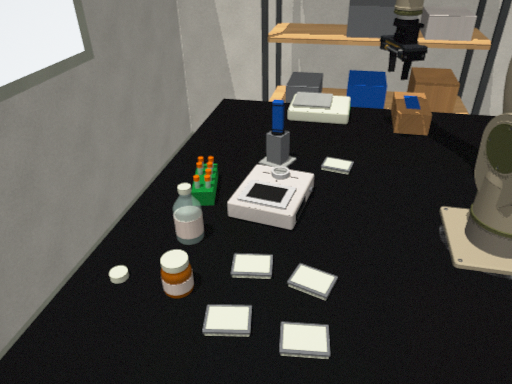

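The top view shows five white trays at pixels (138,191), (190,195), (129,242), (181,242) and (360,252). The shaker is at (280,195) with the mat at (265,192) and the switch at (305,198). The stand with the driver is at (360,187). The bottle, jar and rack lie at the far side. The side view agrees.

```bash
python3 - <<'E'
from h import *
import pickle
c=pickle.load(open('top0.pkl','rb')); W=world(c); f=c['frame'].astype(int); Z=W[...,2]
bright=(f.min(-1)>120)
def rect(m,name,zz=None):
    # project mask pixels to world plane at median height
    P=W[m]; z=np.median(P[:,2]); (cx,cy),(w,h),a=cv2.minAreaRect(P[:,:2].astype(np.float32)*1000)
    if w<h: a+=90
    print(name,'c',round(cx),round(cy),'z',round(z*1000,1),'size',round(w),round(h),'long-axis deg',round((a+90)%180-90,1),'mean',(P[:,:2].mean(0)*1000).round())
n,l,s,_=cv2.connectedComponentsWithStats((bright&(Z<.1)&(Z>-.02)).astype(np.uint8))
for i in range(1,n):
    x,y,w,h,A=s[i]
    if 100<x<400 and 60<y<280 and A>150: rect(l==i,(x,y,w,h,A))
u,v=np.meshgrid(np.arange(512),np.arange(384))
m=(f.max(-1)<60)&(abs(u-265)<16)&(abs(v-192)<20); rect(m,'mat')
m=(Z>.09)&(Z<.13)&(abs(u-360)<25)&(abs(v-187)<25); rect(m,'tower/guard')
m=(f[...,2]>f[...,0]+60)&(abs(u-375)<25)&(abs(v-180)<25)&(Z>.15); rect(m,'handle')
m=(Z>0)&(Z<.02)&(abs(u-360)<25)&(abs(v-187)<25)&(f.min(-1)>60); rect(m,'foot')
E
```

```text
(np.int32(158), np.int32(96), np.int32(15), np.int32(15), np.int32(170)) c 846 302 z 14.8 size 48 46 long-axis deg 74.4 mean [842. 301.]
(np.int32(146), np.int32(133), np.int32(21), np.int32(21), np.int32(350)) c 708 317 z 84.1 size 91 63 long-axis deg 46.0 mean [700. 306.]
(np.int32(238), np.int32(158), np.int32(84), np.int32(73), np.int32(4059)) c 567 -58 z 55.3 size 233 195 long-axis deg 82.2 mean [561. -60.]
(np.int32(340), np.int32(168), np.int32(30), np.int32(38), np.int32(396)) c 596 -298 z 5.5 size 91 94 long-axis deg -21.7 mean [ 589. -278.]
(np.int32(125), np.int32(175), np.int32(25), np.int32(32), np.int32(654)) c 568 373 z 15.9 size 89 71 long-axis deg 11.1 mean [568. 371.]
(np.int32(178), np.int32(180), np.int32(25), np.int32(32), np.int32(656)) c 558 215 z 15.9 size 89 69 long-axis deg 9.4 mean [558. 213.]
(np.int32(167), np.int32(224), np.int32(29), np.int32(35), np.int32(688)) c 422 235 z 15.7 size 69 89 long-axis deg -16.5 mean [421. 233.]
(np.int32(118), np.int32(226), np.int32(24), np.int32(32), np.int32(685)) c 418 388 z 15.8 size 89 73 long-axis deg 7.6 mean [418. 384.]
(np.int32(346), np.int32(235), np.int32(26), np.int32(34), np.int32(664)) c 401 -292 z 15.6 size 66 88 long-axis deg -10.2 mean [ 400. -292.]
mat c 570 -9 z nan size 56 84 long-axis deg -10.8 mean [nan nan]
tower/guard c 595 -298 z 104.5 size 54 55 long-axis deg -20.8 mean [ 590. -287.]
handle c 595 -296 z 207.2 size 25 34 long-axis deg -1.0 mean [ 594. -291.]
foot c 598 -299 z 5.5 size 98 105 long-axis deg -21.7 mean [ 587. -280.]
```

```bash
cat >> h.py <<'E'
def pose():
    o=r.get_obs(); return np.array(o['eef_pos']), o['tcp_rot'][2]
def go(x,y,z,yaw=None,label=''):
    """print total shift in tool axes (cm) and twist from the present pose; mm in, yaw rad (mod pi)"""
    p,a=pose(); d=np.array([x,y,z])/10-p*100
    dx=d[0]*np.cos(a)+d[1]*np.sin(a); dy=d[0]*np.sin(a)-d[1]*np.cos(a)
    tw=0 if yaw is None else -((yaw-a+np.pi/2)%np.pi-np.pi/2)
    print(label,'tool dx %.2f dy %.2f dz %.2f cm twist %.3f'%(dx,dy,-d[2],tw),'j7',round(float(r.get_obs()['q'][6]),2))
E
python3 -c "
from h import *
go(401,-292,200,-.178)"
```

```text
tool dx 26.25 dy -20.37 dz 2.18 cm twist 0.562 j7 -0.09
```

```bash
python3 -m inch '[[[1,3.3,-2.5,0.3,0],[1,3.3,-2.5,0.3,0],[1,3.3,-2.5,0.3,0],[1,3.3,-2.5,0.3,0],[1,3.3,-2.6,0.3,0],[1,3.3,-2.6,0.3,0],[1,3.3,-2.6,0.2,0],[1,3.2,-2.6,0.2,0],[1,0,0,0,0.12],[1,0,0,0,0.12],[1,0,0,0,0.12],[1,0,0,0,0.12],[1,0,0,0,0.08],[1,0,0,0,0]]]' 40
python3 -c "
from h import *
c=cam('wrist','w1'); go(401,-292,200,-.178)
import pickle; pickle.dump(c,open('w1.pkl','wb')); print(-c['R'].T@c['t'],c['fx'],c['R'])"
```

```text
time: 1.27
eef_pos: [0.4007, -0.2929, 0.2004]
tcp_rot: [-3.141, 0.0, -0.18]
wrist_force: [0.1, 0.3, 0.4]
gripper_width: 1.0
grip_force: 0.0
 tool dx 0.01 dy -0.09 dz 0.04 cm twist 0.003 j7 -1.23
[ 0.48396853 -0.30834881  0.36266359] 285.7044746400536 [[-0.18014831 -0.98363886 -0.0010833 ]
 [-0.93695885  0.17126366  0.30459298]
 [-0.29942396  0.05588692 -0.95248199]]
```

View pics/w1.png

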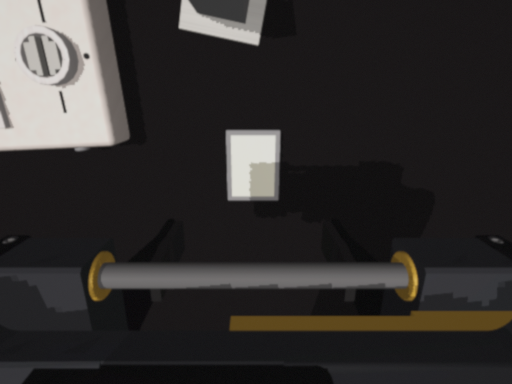

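The wrist view shows the tray centred at about (253,165), nearly aligned with the fingers. The switch is at (43,55), its slot tilted slightly from the bars. I'll measure the tray by depth.

```bash
cat >> h.py <<'E'
def tray(c,x,y,ztop=16):
    """centre (mm) and long-axis angle of the tray whose top is at ztop near x,y"""
    W=world(c)*1000
    m=(abs(W[...,2]-ztop)<5)&(np.hypot(W[...,0]-x,W[...,1]-y)<75)
    n,l,s,_=cv2.connectedComponentsWithStats(m.astype(np.uint8)); i=1+np.argmax(s[1:,4])
    P=W[l==i]; (a,b),(w,h),t=cv2.minAreaRect(P[:,:2].astype(np.float32))
    if w<h: t+=90; w,h=h,w
    t=np.radians((t+90)%180-90)
    print('tray %.1f %.1f z %.1f size %.0f %.0f yaw %.3f mean'%(a,b,np.median(P[:,2]),w,h,t),P[:,:2].mean(0).round(1))
    return a,b,t
E
python3 -c "
from h import *; import pickle
c=pickle.load(open('w1.pkl','rb'))
x,y,t=tray(c,401,-292)
go(x,y,4,t)"
```

```text
tray 400.3 -292.6 z 16.3 size 89 66 yaw -0.184 mean [ 402.2 -293. ]
 tool dx -0.05 dy -0.02 dz 19.64 cm twist 0.009 j7 -1.23
```

```bash
python3 -m inch '[[[1,0,0,4,0],[1,0,0,4,0],[1,0,0,4,0],[1,0,0,3.8,0],[1,0,0,2.5,0],[1,0,0,1.3,0],[1,0,0,0,0],[-1,0,0,0,0],[-1,0,0,0,0],[-1,0,0,0,0],[-1,0,0,0,0],[-1,0,0,0,0],[-1,0,0,0,0],[-1,0,0,-2,0],[-1,0,0,-4,0],[-1,0,0,-4,0],[-1,0,0,-4,0],[-1,0,0,-4,0],[-1,0,0,-2,0]]]' 30
python3 -c "
from h import *
go(450,-5,200,-.178)"
```

```text
time: 2.9
eef_pos: [0.4021, -0.2937, 0.2098]
tcp_rot: [3.139, -0.005, -0.176]
wrist_force: [1.2, -0.6, -0.1]
gripper_width: 0.754
grip_force: 30.0
 tool dx -0.33 dy -29.26 dz 0.98 cm twist 0.002 j7 -1.23
```

```bash
python3 -m inch '[[[-1,0,-2,0,0],[-1,0,-4,0,0],[-1,0,-4,0,0],[-1,0,-4,0,0],[-1,0,-4,0,0],[-1,0,-4,0,0],[-1,0,-4,0,0],[-1,0,-2.2,0,0],[-1,0,-1,0,0],[-1,0,0,0,0],[-1,0,0,0,0]]]'
python3 -c "
from h import *
c=cam('wrist','w2')
import pickle; pickle.dump(c,open('w2.pkl','wb'))"
```

```text
time: 3.82
eef_pos: [0.4519, -0.0065, 0.2045]
tcp_rot: [3.141, 0.0, -0.176]
wrist_force: [-0.7, -1.5, -0.6]
gripper_width: 0.756
grip_force: 30.0
```

View pics/w2.png

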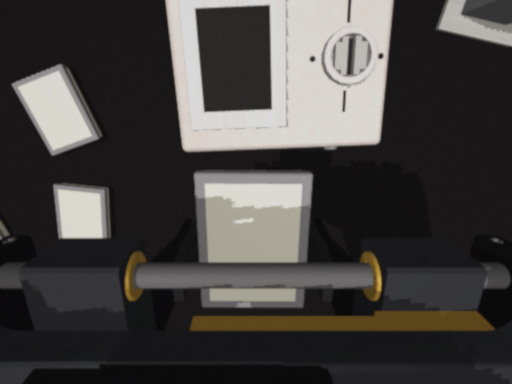

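The tray is held at (252,240). The mat spans pixels (197–272, 5–113). The collar is centred at (350,54), the bars are at (349,10) and (345,100), and the dots are at (312,59) and (380,56). Next I'll fit the mat and the switch.

```bash
cat >> h.py <<'E'
def plane(c,uv,z):
    """pixels (N,2) to world mm on the plane z (mm)"""
    uv=np.asarray(uv,float); d=np.c_[(uv[:,0]-c['cx'])/c['fx'],(uv[:,1]-c['cy'])/c['fy'],np.ones(len(uv))]@c['R']
    o=-c['R'].T@c['t']; s=(z/1000-o[2])/d[:,2]
    return ((o+d*s[:,None])*1000)[:,:2]
def rectm(c,m,z):
    n,l,s,_=cv2.connectedComponentsWithStats(m.astype(np.uint8)); i=1+np.argmax(s[1:,4])
    v,u=np.nonzero(l==i); P=plane(c,np.c_[u,v],z)
    (a,b),(w,h),t=cv2.minAreaRect(P.astype(np.float32))
    if w<h: t+=90; w,h=h,w
    return a,b,np.radians((t+90)%180-90),w,h,P.mean(0)
E
python3 - <<'E'
from h import *; import pickle
c=pickle.load(open('w2.pkl','rb')); g=c['frame'].max(-1); W=world(c)*1000
box=np.zeros_like(g,bool); box[0:120,188:282]=1
print('mat',rectm(c,(g<70)&box,63))
m=(abs(W[...,2]-71)<1.2); box[:]=0; box[15:95,315:385]=1
print('collar',rectm(c,m&box,71))
box[:]=0; box[32:76,330:370]=1
print('slot',rectm(c,(g<75)&box,69.5))
P=plane(c,[[349,10],[345,100],[312,59],[380,56]],55); d=P[0]-P[1]; e=P[3]-P[2]
print('bars',P.round(1),np.arctan2(d[1],d[0]),np.arctan2(e[1],e[0])+np.pi/2)
cv2.imwrite('pics/sw.png',cv2.resize(c['frame'][0:120,290:410,::-1],None,fx=4,fy=4))
E
```

```text
mat (569.0787353515625, -9.829486846923828, np.float64(-0.13775280633267561), 91.63381958007812, 67.5420150756836, array([571.37116629, -10.18163108]))
collar (553.943603515625, -118.87939453125, np.float64(-0.045630069485199654), 50.57487487792969, 50.20745849609375, array([ 555.21093651, -119.6796    ]))
slot (552.9158935546875, -118.8681869506836, np.float64(-0.14372134980970672), 29.833778381347656, 3.1956677436828613, array([ 553.35245472, -118.93731119]))
bars [[ 594.7 -125.8]
 [ 512.7 -115.5]
 [ 558.   -86.1]
 [ 548.7 -153.3]] -0.1253769767722055 -0.13678214159564517
```

View pics/sw.png

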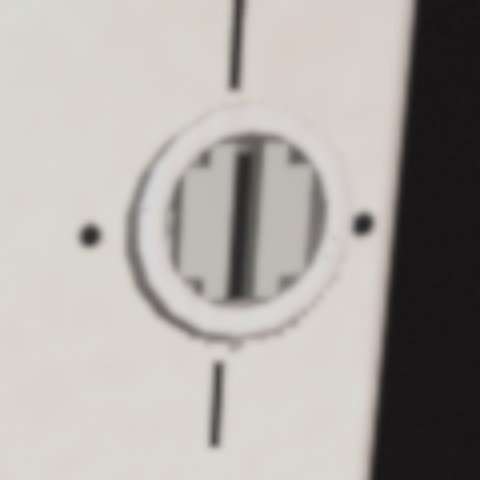

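```bash
python3 -c "
from h import *
go(569,-10,68,-.137)"
```

```text
tool dx 11.58 dy -1.80 dz 13.64 cm twist -0.041 j7 -1.82
```

```bash
python3 -m inch '[[[-1,2.5,-0.4,0,0],[-1,3.5,-0.5,0,0],[-1,3.5,-0.5,0,0],[-1,2.1,-0.4,0,-0.04],[-1,0,0,3.5,0],[-1,0,0,3.8,0],[-1,0,0,3.3,0],[-1,0,0,2,0],[-1,0,0,0.7,0],[-1,0,0,0.3,0],[-1,0,0,0,0],[1,0,0,0,0],[1,0,0,0,0],[1,0,0,0,0],[1,0,0,0,0],[1,0,0,-3,0],[1,0,0,-4,0],[1,0,0,-4,0],[1,0,0,-2.5,0],[1,0,0,0,0]]]'
python3 -c "
from h import *
c=cam('wrist','w3'); tray(c,569,-10,79); go(558,215,200,.164); W=world(c)*1000;print(pose())"
```

```text
time: 5.53
eef_pos: [0.5722, -0.0078, 0.2101]
tcp_rot: [-3.141, -0.009, -0.136]
wrist_force: [0.2, 0.2, 0.9]
gripper_width: 1.002
grip_force: 0.0
tray 568.3 -9.9 z 79.3 size 90 66 yaw -0.140 mean [570.7 -10.2]
 tool dx -4.33 dy -21.92 dz 0.70 cm twist -0.300 j7 -1.89
(array([ 0.57111441, -0.00805186,  0.20695359]), np.float64(-0.13631590318915587))
```

```bash
python3 -m inch '[[[1,-0.6,-2.5,0,0],[1,-0.8,-4,0,0],[1,-0.8,-4,0,0],[1,-0.8,-4,0,0],[1,-0.8,-4,0.5,0],[1,-0.5,-2.5,0,0],[1,0,-0.9,0,-0.1],[1,0,0,0,-0.1],[1,0,0,0,-0.1],[1,0,0,0,0],[1,0,0,0,0]]]'
python3 -c "
from h import *
c=cam('wrist'); x,y,t=tray(c,558,215); go(x,y,4.5,t)"
```

```text
time: 6.5
eef_pos: [0.5562, 0.2143, 0.1976]
tcp_rot: [3.141, 0.001, 0.161]
wrist_force: [-0.4, 0.2, 0.4]
gripper_width: 0.997
grip_force: 0.0
tray 557.4 213.2 z 16.3 size 90 66 yaw 0.156 mean [559.3 213.6]
 tool dx 0.08 dy 0.12 dz 19.33 cm twist 0.004 j7 -2.04
```

```bash
python3 -m inch '[[[1,0.1,0.1,4,0],[1,0,0,4,0],[1,0,0,4,0],[1,0,0,3.8,0],[1,0,0,2.3,0],[1,0,0,1.2,0],[1,0,0,0,0],[-1,0,0,0,0],[-1,0,0,0,0],[-1,0,0,0,0],[-1,0,0,0,0],[-1,0,0,0,0],[-1,0,0,-2,0],[-1,0,0,-4,0],[-1,0,0,-4,0],[-1,0,0,-4,0],[-1,0,0,-4,0],[-1,0,0,-1.5,0],[-1,0,0,0,0.1],[-1,0,0,0,0.1]]]'
python3 -m inch '[[[-1,0,0,0,0.1],[-1,0,0,0,0],[-1,0,0,0,0]]]'
python3 -c "
from h import *
go(569,-10,84,-.137)"
```

```text
time: 8.22
eef_pos: [0.5583, 0.2141, 0.2026]
tcp_rot: [-3.141, -0.003, -0.041]
wrist_force: [-0.0, -0.9, -1.5]
gripper_width: 0.755
grip_force: 30.0
time: 8.47
eef_pos: [0.5576, 0.2138, 0.2008]
tcp_rot: [3.141, -0.0, -0.133]
wrist_force: [0.5, 0.4, -1.3]
gripper_width: 0.755
grip_force: 30.0
 tool dx 4.10 dy 22.04 dz 11.68 cm twist 0.004 j7 -2.32
```

```bash
python3 -m inch '[[[-1,0.4,2,0,0],[-1,0.8,4,0,0],[-1,0.8,4,0,0],[-1,0.8,4,0,0],[-1,0.8,4,0,0],[-1,0.5,2.5,0,0],[-1,0,1.5,0,0],[-1,0,0,2.5,0],[-1,0,0,3.8,0],[-1,0,0,3,0],[-1,0,0,1.5,0],[-1,0,0,0.6,0],[-1,0,0,0.3,0],[-1,0,0,0,0],[-1,0,0,0,0]]]'
python3 -c "
from h import *
go(569,-10,84,-.137)"
```

```text
time: 9.72
eef_pos: [0.5684, -0.0098, 0.0851]
tcp_rot: [3.141, -0.0, -0.133]
wrist_force: [-5.3, 0.2, 9.7]
gripper_width: 0.753
grip_force: 30.0
 tool dx 0.06 dy 0.01 dz 0.11 cm twist 0.004 j7 -1.95
```

```bash
python3 -m inch '[[[1,0,0,0,0],[1,0,0,0,0],[1,0,0,0,0],[1,0,0,0,0],[1,0,0,-3,0],[1,0,0,-4,0],[1,0,0,-4,0],[1,0,0,-1.5,0],[1,0,0,0,0],[1,0,0,0,0]]]'
python3 -c "
from h import *
c=cam('wrist'); tray(c,569,-10,95); go(421,234,205,-.288)"
```

```text
time: 10.55
eef_pos: [0.5689, -0.0097, 0.2095]
tcp_rot: [3.141, -0.002, -0.136]
wrist_force: [-0.2, -0.1, -0.6]
gripper_width: 0.998
grip_force: 0.0
tray 566.9 -9.4 z 95.4 size 89 66 yaw -0.137 mean [569.4  -9.8]
 tool dx -17.89 dy -22.16 dz 0.32 cm twist 0.152 j7 -1.89
```

```bash
python3 -m inch '[[[1,-1.4,-1.7,0,0],[1,-2.5,-3.1,0,0],[1,-2.5,-3.1,0.3,0],[1,-2.5,-3.1,0,0],[1,-2.5,-3.1,0,0],[1,-2.5,-3.1,0,0],[1,-2.5,-3.1,0,0],[1,-1.5,-1.9,0,0.05],[1,0,0,0,0.1],[1,0,0,0,0],[1,0,0,0,0]]]'
python3 -c "
from h import *
c=cam('wrist'); x,y,t=tray(c,421,234); go(x,y,4.5,t)"
```

```text
time: 11.52
eef_pos: [0.421, 0.2338, 0.2046]
tcp_rot: [3.14, 0.001, -0.284]
wrist_force: [0.5, -0.3, -0.3]
gripper_width: 1.003
grip_force: 0.0
tray 420.4 232.7 z 16.3 size 90 66 yaw -0.287 mean [422.4 232.1]
 tool dx -0.08 dy 0.10 dz 20.02 cm twist 0.003 j7 -2.5
```

```bash
python3 -m inch '[[[1,-0.1,0.1,4,0],[1,0,0,4,0],[1,0,0,4,0],[1,0,0,4,0],[1,0,0,2.7,0],[1,0,0,1.3,0],[1,0,0,0,0],[-1,0,0,0,0],[-1,0,0,0,0],[-1,0,0,0,0],[-1,0,0,0,0],[-1,0,0,0,0],[-1,0,0,-2,0],[-1,0,0,-4,0],[-1,0,0,-4,0],[-1,0,0,-4,0],[-1,0,0,-4,0],[-1,0,0,-1.5,-0.05],[-1,0,0,0,-0.1],[-1,0,0,0,0]]]'
python3 -m inch '[[[-1,0,0,0,0],[-1,0,0,0,0]]]'
python3 -c "
from h import *
go(569.5,-10,101,-.137)"
```

```text
time: 13.23
eef_pos: [0.4208, 0.2342, 0.2089]
tcp_rot: [-3.14, -0.002, -0.132]
wrist_force: [-0.6, -0.2, -0.6]
gripper_width: 0.742
grip_force: 30.0
time: 13.4
eef_pos: [0.4198, 0.2336, 0.2066]
tcp_rot: [3.141, 0.002, -0.139]
wrist_force: [-0.7, 0.2, -0.7]
gripper_width: 0.747
grip_force: 30.0
 tool dx 18.21 dy 22.05 dz 10.56 cm twist -0.002 j7 -2.33
```

```bash
python3 -m inch '[[[-1,1.4,1.7,0,0],[-1,2.5,3.1,0,0],[-1,2.5,3.1,0,0],[-1,2.5,3.1,0,0],[-1,2.5,3.1,0,0],[-1,2.5,3.1,0,0],[-1,2.5,3,0,0],[-1,1.3,1.3,0,0],[-1,0.5,0.5,0,0],[-1,0,0,2.5,0],[-1,0,0,3.8,0],[-1,0,0,2.2,0],[-1,0,0,1,0],[-1,0,0,0.6,0],[-1,0,0,0.2,0],[-1,0,0,0.1,0],[-1,0,0,0,0]]]'
python3 -c "
from h import *
go(569.5,-10,101,-.137)"
```

```text
time: 14.82
eef_pos: [0.5691, -0.0078, 0.1063]
tcp_rot: [3.141, 0.003, -0.137]
wrist_force: [-21.7, -0.7, 30.0]
gripper_width: 0.748
grip_force: 30.0
 tool dx 0.07 dy 0.21 dz 0.53 cm twist 0.000 j7 -1.84
```

```bash
python3 -m inch '[[[-1,0,0,-0.6,0],[-1,0,0,-0.6,0],[-1,0,0,0,0],[-1,0,0,0,0]]]'
python3 -c "
from h import *
c=cam('side'); cv2.imwrite('pics/s1.png',cv2.resize(c['frame'][80:250,190:370,::-1],None,fx=3.3,fy=3.3)); W=world(c)*1000; print(pose())
c=cam('wrist'); W=world(c)*1000
for z in (95,):
  m=(np.hypot(W[...,0]-569,W[...,1]+10)<75)&(W[...,2]>70)&(W[...,2]<150); P=W[m]
  h=np.histogram(P[:,2],np.arange(70,151,4)); print(h[0])
"
```

```text
time: 15.15
eef_pos: [0.571, -0.0083, 0.1156]
tcp_rot: [-3.141, -0.001, -0.136]
wrist_force: [0.7, -0.3, -1.2]
gripper_width: 0.751
grip_force: 30.0
(array([ 0.57073294, -0.00842091,  0.11515773]), np.float64(-0.13633278785635827))
[    9   139   513     0    27   179   382     0     0     0     3   266
 11285   176   197   196   205   269   220   197]
```

View pics/s1.png

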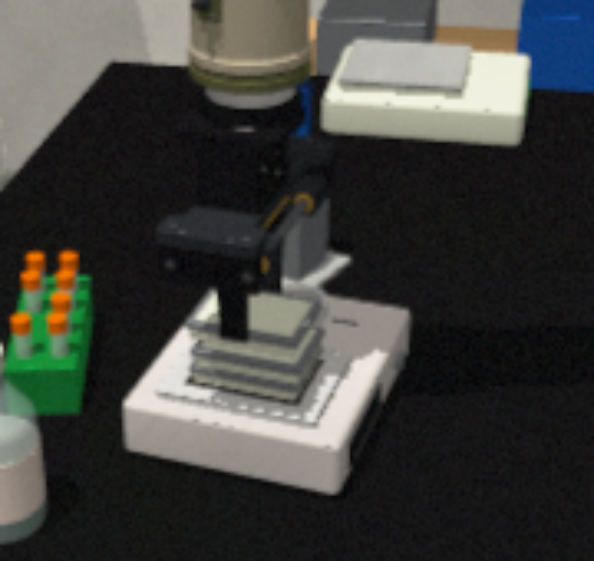

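The held tray is flat but sits about 11 mm below the fingertips, so it reached the pile early. I'll check whether the pile shifted.

```bash
python3 -c "
from h import *
c=cam('wrist','w4'); W=world(c)*1000
a=-.137; X=(W[...,0]-569)*np.cos(a)+(W[...,1]+10)*np.sin(a); Y=-(W[...,0]-569)*np.sin(a)+(W[...,1]+10)*np.cos(a)
for lo,hi in ((76,82),(88,94),(93,98),(116,124)):
  m=(np.hypot(X,Y)<75)&(W[...,2]>lo)&(W[...,2]<hi)
  print(lo,m.sum(),'X',np.percentile(X[m],[1,50,99]).round(1),'Y',np.percentile(Y[m],[1,50,99]).round(1),'z',np.median(W[m][:,2]).round(1))
"
```

```text
76 632 X [40.1 42.4 44.4] Y [-31.9  -0.   31.7] z 78.9
88 190 X [39.6 42.2 42.6] Y [-32.   -0.6  32.1] z 92.1
93 475 X [39.7 41.2 42.6] Y [-31.5   0.1  31.7] z 94.8
116 11523 X [-43.7  13.2  44.2] Y [-31.    2.   34.4] z 119.6
```

View pics/w4.png

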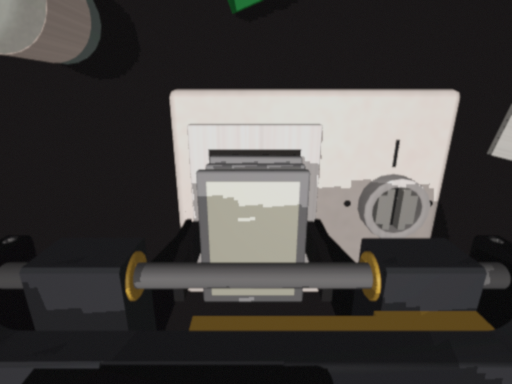

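The view shows the held tray at (253,235) over a still-square pile, with the second tray about 2 mm back. I'll shift 2 mm sideways, lower 8.5 mm and release.

```bash
python3 -m inch '[[[-1,-0.1,0.2,0,0],[-1,0,0,0.4,0],[-1,0,0,0.3,0],[-1,0,0,0.1,0],[-1,0,0,0,0],[-1,0,0,0,0],[1,0,0,0,0],[1,0,0,0,0],[1,0,0,0,0],[1,0,0,0,0],[1,0,0,-3,0],[1,0,0,-4,0],[1,0,0,-3,0],[1,0,0,0,0],[1,0,0,0,0]]]'
python3 -c "
from h import *
c=cam('wrist'); tray(c,569,-10,111); go(418,386,205,.13)"
```

```text
time: 16.55
eef_pos: [0.5705, -0.0104, 0.2092]
tcp_rot: [-3.14, -0.003, -0.136]
wrist_force: [-0.6, -0.1, -1.3]
gripper_width: 1.0
grip_force: 0.0
tray 567.6 -10.0 z 111.4 size 90 66 yaw -0.141 mean [570.3 -10.4]
 tool dx -20.40 dy -37.23 dz 0.24 cm twist -0.266 j7 -1.81
```

```bash
python3 -m inch '[[[1,-1.1,-2,0,0],[1,-2,-3.6,0,0],[1,-2,-3.6,0.2,0],[1,-2,-3.6,0,0],[1,-2,-3.6,0,0],[1,-2,-3.6,0,0],[1,-2,-3.6,0,0],[1,-2,-3.6,0,0],[1,-2,-3.6,0,0],[1,-2,-3.6,0,0],[1,-1.3,-2.8,0,-0.06],[1,0,0,0,-0.1],[1,0,0,0,-0.1],[1,0,0,0,0],[1,0,0,0,0]]]'
python3 -c "
from h import *
c=cam('wrist'); x,y,t=tray(c,418,386); go(x,y,4.5,t)"
```

```text
time: 17.85
eef_pos: [0.4175, 0.3851, 0.2041]
tcp_rot: [3.141, 0.002, 0.121]
wrist_force: [0.2, -0.4, 0.2]
gripper_width: 1.0
grip_force: 0.0
tray 417.4 384.5 z 16.3 size 90 66 yaw 0.131 mean [419.5 384.9]
 tool dx -0.04 dy 0.04 dz 20.00 cm twist -0.011 j7 -2.38
```

```bash
python3 -m inch '[[[1,0,0,4,-0.01],[1,0,0,4,0],[1,0,0,4,0],[1,0,0,4,0],[1,0,0,2.7,0],[1,0,0,1.3,0],[1,0,0,0,0],[1,0,0,0,0],[-1,0,0,0,0],[-1,0,0,0,0],[-1,0,0,0,0],[-1,0,0,0,0],[-1,0,0,0,0],[-1,0,0,0,0]]]'
python3 -m inch '[[[-1,0,0,-1,0],[-1,0,0,-3,0],[-1,0,0,-4,0],[-1,0,0,-4,0],[-1,0,0,-4,0],[-1,0,0,-3,0],[-1,0,0,-1.5,0.1],[-1,0,0,0,0.1],[-1,0,0,0,0.07],[-1,0,0,0,0],[-1,0,0,0,0]]]'
python3 -c "
from h import *
c=cam('wrist'); W=world(c)*1000; p,a=pose(); p*=1000
m=(np.hypot(W[...,0]-p[0],W[...,1]-p[1])<50)&(abs(W[...,2]-p[2]-5)<14)
print('top-tcp',np.median(W[m][:,2])-p[2]); tray(c,p[0],p[1],np.median(W[m][:,2]))
go(569.5,-10,205,-.137)"
```

```text
time: 19.07
eef_pos: [0.4181, 0.386, 0.0062]
tcp_rot: [-3.141, -0.001, 0.133]
wrist_force: [-0.8, -1.8, 5.9]
gripper_width: 0.751
grip_force: 30.0
time: 19.98
eef_pos: [0.4171, 0.3861, 0.2108]
tcp_rot: [-3.141, -0.0, -0.134]
wrist_force: [0.1, -0.8, -1.0]
gripper_width: 0.754
grip_force: 30.0
top-tcp 10.32591006008667
tray 432.8 384.2 z 221.0 size 84 57 yaw 1.440 mean [434.4 383.8]
 tool dx 20.41 dy 37.25 dz 0.56 cm twist 0.003 j7 -2.6
```

```bash
python3 -m inch '[[[-1,1.1,2,0,0],[-1,2,3.6,0,0],[-1,2,3.6,0,0],[-1,2,3.6,0,0],[-1,2,3.6,0,0],[-1,2,3.6,0,0],[-1,2,3.6,0,0],[-1,2,3.6,0,0],[-1,2,3.6,0,0],[-1,2,3.6,0,0],[-1,1.3,2.8,0,0],[-1,0,0,2,0],[-1,0,0,3.5,0],[-1,0,0,2,0],[-1,0,0,0.9,0],[-1,0,0,0,0],[-1,0,0,0,0]]]'
python3 -c "
from h import *
c=cam('wrist'); p,a=pose(); tray(c,569,-10,p[2]*1000+10.3)
go(569.5,-10,117.5,-.137)"
```

```text
time: 21.45
eef_pos: [0.5696, -0.0103, 0.1267]
tcp_rot: [-3.141, 0.001, -0.136]
wrist_force: [0.2, 0.3, 0.0]
gripper_width: 0.754
grip_force: 30.0
tray 585.0 -12.5 z 136.9 size 83 57 yaw 1.436 mean [586.6 -12.6]
 tool dx -0.07 dy -0.02 dz 1.01 cm twist 0.001 j7 -1.79
```

```bash
python3 -m inch '[[[-1,0,0,0.5,0],[-1,0,0,0.3,0],[-1,0,0,0.15,0],[-1,0,0,0,0],[-1,0,0,0,0],[1,0,0,0,0],[1,0,0,0,0],[1,0,0,0,0],[1,0,0,0,0],[1,0,0,-3,0],[1,0,0,-4,0],[1,0,0,-2,0],[1,0,0,0,0],[1,0,0,0,0]]]'
python3 -c "
from h import *
c=cam('wrist'); tray(c,569,-10,127); go(568,372,205,.185)"
```

```text
time: 22.67
eef_pos: [0.5701, -0.0105, 0.2079]
tcp_rot: [-3.141, -0.002, -0.136]
wrist_force: [0.1, -0.2, -0.3]
gripper_width: 1.001
grip_force: 0.0
tray 568.3 -10.0 z 127.3 size 91 66 yaw -0.135 mean [571.3 -10.5]
 tool dx -5.33 dy -37.88 dz 0.15 cm twist -0.321 j7 -1.78
```

```bash
python3 -m inch '[[[1,-0.3,-2,0,0],[1,-0.5,-3.6,0,0],[1,-0.5,-3.6,0,0],[1,-0.5,-3.6,0,0],[1,-0.5,-3.6,0,0],[1,-0.5,-3.6,0,0],[1,-0.5,-3.6,0,0],[1,-0.5,-3.6,0,0],[1,-0.5,-3.6,0,0],[1,-0.5,-3.6,0,0],[1,-0.5,-3.5,0,-0.06],[1,0,0,0,-0.1],[1,0,0,0,-0.1],[1,0,0,0,-0.06],[1,0,0,0,0],[1,0,0,0,0]]]'
python3 -c "
from h import *
c=cam('wrist'); x,y,t=tray(c,568,372); go(x,y,5,t)"
```

```text
time: 24.05
eef_pos: [0.568, 0.3718, 0.2054]
tcp_rot: [3.142, 0.002, 0.182]
wrist_force: [-0.2, 0.4, 0.3]
gripper_width: 0.998
grip_force: 0.0
tray 568.4 371.0 z 16.3 size 89 66 yaw 0.185 mean [570.  371.3]
 tool dx 0.01 dy 0.08 dz 20.08 cm twist -0.004 j7 -2.12
```

Target top of pile is 127. I'll delay the twist until I am closer to the mat (joint 7 limit).

```bash
python3 -m inch '[[[1,0,0.1,4,0],[1,0,0,4,0],[1,0,0,4,0],[1,0,0,4,0],[1,0,0,2.7,0],[1,0,0,1.3,0],[1,0,0,0,0],[1,0,0,0,0],[-1,0,0,0,0],[-1,0,0,0,0],[-1,0,0,0,0],[-1,0,0,0,0],[-1,0,0,0,0],[-1,0,0,-1,0],[-1,0,0,-3,0],[-1,0,0,-4,0],[-1,0,0,-4,0],[-1,0,0,-4,0],[-1,0,0,-3,0],[-1,0,0,-1.5,0]]]'
python3 -m inch '[[[-1,0,0,0,0],[-1,0,0,0,0]]]'
python3 -c "
from h import *
c=cam('wrist'); W=world(c)*1000; p,a=pose(); p*=1000
m=(np.hypot(W[...,0]-p[0],W[...,1]-p[1])<50)&(abs(W[...,2]-p[2]-5)<14)
print('top-tcp',np.median(W[m][:,2])-p[2]); 
go(569.5,-10,210,-.137)"
```

```text
time: 25.77
eef_pos: [0.5695, 0.3721, 0.2181]
tcp_rot: [-3.138, -0.006, 0.184]
wrist_force: [0.7, 0.5, -0.7]
gripper_width: 0.756
grip_force: 30.0
time: 25.93
eef_pos: [0.5686, 0.3713, 0.2128]
tcp_rot: [-3.14, -0.001, 0.184]
wrist_force: [0.0, -0.7, -0.6]
gripper_width: 0.754
grip_force: 30.0
top-tcp 9.994885667712992
 tool dx -6.83 dy 37.47 dz 0.11 cm twist 0.321 j7 -2.12
```

```bash
python3 -m inch '[[[-1,-0.3,2,0,0],[-1,-0.7,3.6,0,0],[-1,-0.7,3.6,0,0],[-1,-0.7,3.6,0,0],[-1,-0.7,3.6,0,0],[-1,-0.7,3.6,0,0],[-1,-0.7,3.6,0,0],[-1,-0.7,3.6,0,0],[-1,-0.7,3.6,0,0],[-1,-0.6,3.6,0,0],[-1,-0.3,3,0,0.06],[-1,0,0,0,0.1],[-1,0,0,0,0.1],[-1,0,0,0,0.06],[-1,0,0,2,0],[-1,0,0,3,0],[-1,0,0,2,0],[-1,0,0,0,0],[-1,0,0,0,0]]]'
python3 -c "
from h import *
go(569.5,-10,133.5,-.137)"
```

```text
time: 27.57
eef_pos: [0.5686, -0.009, 0.14]
tcp_rot: [3.142, 0.005, -0.136]
wrist_force: [0.2, 1.3, -0.7]
gripper_width: 0.752
grip_force: 30.0
 tool dx 0.10 dy 0.08 dz 0.65 cm twist 0.001 j7 -1.8
```

```bash
python3 -m inch '[[[-1,0.1,0.1,0.3,0],[-1,0,0,0.2,0],[-1,0,0,0.1,0],[-1,0,0,0.05,0],[-1,0,0,0,0],[1,0,0,0,0],[1,0,0,0,0],[1,0,0,0,0],[1,0,0,0,0],[1,0,0,-3,0],[1,0,0,-4,0],[1,0,0,-4,0],[1,0,0,-4,0],[1,0,0,0,0],[1,0,0,0,0]]]'
python3 - <<'E'
from h import *
c=cam('wrist','w5'); tray(c,569,-10,143)
c=cam('top','t2'); W=world(c); f=c['frame'].astype(int); Z=W[...,2]
u,v=np.meshgrid(np.arange(512),np.arange(384))
m=(Z>.09)&(Z<.13)&(u>330)&(u<400)&(v>150)&(v<240); print('tower',[np.round(k,2) for k in rectm(c,m,104)])
m=(f[...,2]>f[...,0]+60)&(u>330)&(u<420)&(v>140)&(v<240)&(Z>.15); print('handle',m.sum(),[np.round(k,2) for k in rectm(c,m,210)])
go(530,-280,330,0)
E
```

```text
time: 28.82
eef_pos: [0.572, -0.01, 0.288]
tcp_rot: [-3.14, -0.005, -0.136]
wrist_force: [-0.4, -0.7, -1.0]
gripper_width: 1.001
grip_force: 0.0
tray 570.2 -9.8 z 143.4 size 90 66 yaw -0.134 mean [572.4 -10.1]
tower [np.float64(602.58), np.float64(-284.81), np.float64(1.2), np.float64(56.84), np.float64(56.53), array([ 598.66, -276.61])]
handle 227 [np.float64(599.42), np.float64(-274.43), np.float64(-0.02), np.float64(40.77), np.float64(40.16), array([ 599.47, -275.02])]
 tool dx -0.36 dy 27.29 dz -4.55 cm twist -0.136 j7 -1.79
```

View pics/w5.png

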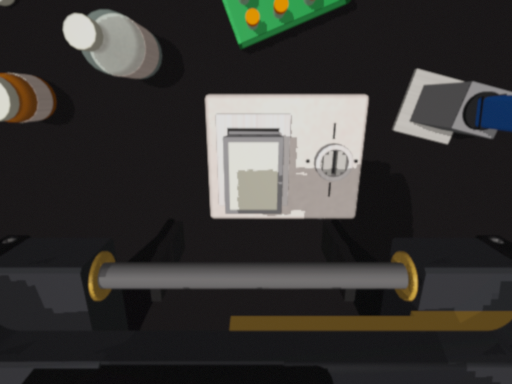

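The pile of five is square on the mat at (252,175), and the stand is at the upper right, (455,105). Next is a closer look at the driver.

```bash
python3 -m inch '[[[1,0,2,-1,0],[1,0,4,-1,0],[1,0,4,-1,0],[1,0,4,-1,0],[1,0,4,-1,0],[1,0,4,0,0],[1,0,3.3,0,0],[1,0,2,0,0],[1,0,0,0,0],[1,0,0,0,0]]]'
python3 - <<'E'
from h import *
import pickle
c=cam('wrist','w6'); W=world(c)*1000; f=c['frame'].astype(int); pickle.dump(c,open('w6.pkl','wb'))
blue=(f[...,2]>f[...,0]+50)
m=blue&(W[...,2]>204)&(W[...,2]<216); print('top',m.sum(),rectm(c,m,210))
m=(W[...,2]>102)&(W[...,2]<107)&(np.hypot(W[...,0]-600,W[...,1]+285)<60); print('tower',rectm(c,m,104))
m=(W[...,2]>107)&(W[...,2]<114)&(np.hypot(W[...,0]-600,W[...,1]+285)<60); print('guard',m.sum(),rectm(c,m,110))
print(pose())
E
```

```text
time: 29.75
eef_pos: [0.533, -0.2816, 0.3332]
tcp_rot: [-3.14, 0.003, -0.139]
wrist_force: [0.0, 1.0, 0.3]
gripper_width: 1.0
grip_force: 0.0
top 843 (603.2615966796875, -284.6536865234375, np.float64(-0.01972976261974303), 33.17184829711914, 23.52806854248047, array([ 603.58508745, -284.63385728]))
tower (602.8394165039062, -286.36041259765625, np.float64(-0.3759395426427465), 53.953617095947266, 53.780662536621094, array([ 607.59970482, -290.62435107]))
guard 170 (602.4540405273438, -302.1946716308594, np.float64(-0.019022293876163478), 31.497846603393555, 7.851690769195557, array([ 602.92379273, -301.55199866]))
(array([ 0.53367441, -0.28000202,  0.3334834 ]), np.float64(-0.13624587315947445))
```

View pics/w6.png

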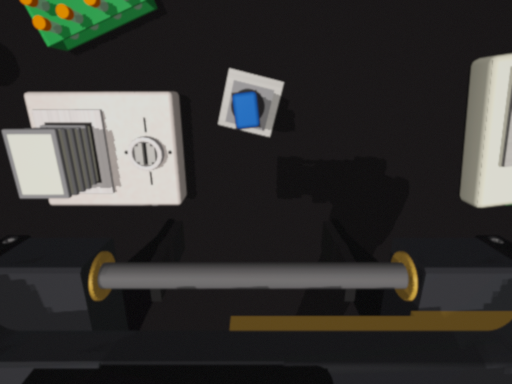

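The handle's top is at pixel (246,110), upright, with its long side along world x; the stand has turned and moved slightly. I'll grip across the 34 mm faces.

```bash
python3 -c "
from h import *
go(603.3,-284.7,260,1.55)"
python3 -m inch '[[[1,2,0,0,-0.12],[1,0,0,0,-0.12],[1,0,0,0,-0.12],[1,0,0,0,-0.12],[1,0,0,0,-0.12],[1,0,0,0,-0.12],[1,0,0,0,-0.12],[1,0,0,0,-0.12],[1,0,0,0,-0.12],[1,0,0,0,-0.12],[1,0,0,0,-0.12],[1,0,0,0,-0.12],[1,0,0,0,-0.12],[1,0,0,0,-0.12],[1,0,0,0,0],[1,0,0,0,0]]]'
python3 -c "
from h import *
go(603.3,-284.7,260,1.55)"
```

```text
tool dx 6.96 dy -0.48 dz 7.35 cm twist 1.455 j7 -1.28
time: 31.13
eef_pos: [0.554, -0.2819, 0.3346]
tcp_rot: [-3.141, -0.001, 1.542]
wrist_force: [1.1, 0.3, -0.0]
gripper_width: 1.001
grip_force: 0.0
 tool dx -0.13 dy 4.94 dz 7.46 cm twist -0.008 j7 0.35
```

```bash
python3 -m inch '[[[1,0,1.5,0,-0.01],[1,-0.1,2.4,0,0],[1,0,1,0,0],[1,0,0,3.7,0],[1,0,0,3.7,0],[1,0,0,0,0],[1,0,0,0,0]]]'
python3 - <<'E'
from h import *
c=cam('wrist'); W=world(c)*1000; f=c['frame'].astype(int)
m=(f[...,2]>f[...,0]+50)&(W[...,2]>204)&(W[...,2]<216); print('top',m.sum(),rectm(c,m,210))
go(603.3,-284.7,160,1.55)
E
```

```text
time: 31.72
eef_pos: [0.6018, -0.2843, 0.2596]
tcp_rot: [-3.137, -0.002, 1.552]
wrist_force: [0.5, 0.3, 0.9]
gripper_width: 1.001
grip_force: 0.0
top 1167 (602.7156372070312, -282.5433654785156, np.float64(-0.01825037663420401), 32.89543151855469, 23.771713256835938, array([ 602.73675196, -282.57173594]))
 tool dx 0.02 dy 0.05 dz 10.23 cm twist 0.002 j7 0.32
```

```bash
python3 -m inch '[[[1,0.1,0,3,0],[1,0,0,3.5,0],[1,0,0,2.5,0],[1,0,0,1.2,0],[1,0,0,0,0],[-1,0,0,0,0],[-1,0,0,0,0],[-1,0,0,0,0],[-1,0,0,0,0],[-1,0,0,0,0],[-1,0,0,0,0],[-1,0,0,0,0],[-1,0,0,0,0]]]' 60
python3 -m inch '[[[-1,0,0,-2,0],[-1,0,0,-3,0],[-1,0,0,-3,0],[-1,0,0,-3,0],[-1,0,0,-1.5,0],[-1,0,0,0,0],[-1,0,0,0,0]]]'
python3 -c "
from h import *
go(554,-119,270)"
```

```text
time: 32.85
eef_pos: [0.6026, -0.2842, 0.159]
tcp_rot: [-3.141, -0.001, 1.554]
wrist_force: [-0.0, 0.6, -0.1]
gripper_width: 0.478
grip_force: 0.0
time: 33.43
eef_pos: [0.6028, -0.2843, 0.284]
tcp_rot: [3.141, -0.0, 1.554]
wrist_force: [0.8, -0.1, -1.6]
gripper_width: 0.385
grip_force: 59.6
 tool dx 16.45 dy -5.16 dz 1.40 cm twist 0.000 j7 0.32
```

```bash
python3 -m inch '[[[-1,0,0,-2,0],[-1,0,0,-3,0],[-1,0,0,-1,0],[-1,0,0,0,0],[-1,0,0,0,0]]]'
python3 - <<'E'
from h import *
c=cam('wrist','w7'); W=world(c)*1000
cv2.imwrite('pics/w7.png',cv2.resize(c['frame'][60:330,110:400,::-1],None,fx=2,fy=2)); 
import pickle; pickle.dump(c,open('w7.pkl','wb'))
c=cam('side'); W=world(c)*1000; f=c['frame'].astype(int)
p,a=pose(); p*=1000; print(p)
m=(np.hypot(W[...,0]-p[0],W[...,1]-p[1])<40)&(W[...,2]>107)
b=m&(f[...,2]>f[...,0]+50); print('blue z',np.percentile(W[b][:,2],[1,99]) if b.any() else None)
for z in range(100,300,8):
  k=m&(abs(W[...,2]-z)<4)
  if k.any(): P=W[k]; print(z,k.sum(),P.mean(0).round(1),f[k].mean(0).round(), (np.ptp(P[:,0])).round(1))
E
```

```text
time: 33.85
eef_pos: [0.6026, -0.2843, 0.3423]
tcp_rot: [-3.14, -0.001, 1.554]
wrist_force: [-0.0, -0.3, -0.9]
gripper_width: 0.386
grip_force: 59.6
[ 602.15640203 -284.14013289  341.34278849]
blue z [276.6026028  373.45776299]
172 12 [ 604.2 -284.   173.8] [117. 117. 113.] 18.7
180 16 [ 601.7 -282.4  180.7] [118. 118. 114.] 18.1
188 12 [ 604.  -282.5  187.3] [125. 125. 120.] 19.8
196 8 [ 603.1 -282.3  195.3] [108. 107. 104.] 6.7
204 8 [ 602.5 -281.   204.1] [99. 99. 95.] 7.2
212 8 [ 602.4 -282.3  211.8] [138. 131. 117.] 6.2
220 7 [ 602.9 -282.5  219.8] [145. 132. 114.] 5.9
228 9 [ 602.4 -281.7  228.2] [162. 142. 117.] 6.4
236 6 [ 603.8 -281.8  235.8] [141. 132. 118.] 6.6
244 9 [ 602.9 -281.9  243.4] [141. 131. 117.] 6.9
252 5 [ 601.  -281.2  251.3] [124. 117. 105.] 3.2
260 4 [ 601.4 -281.2  259.4] [93. 93. 89.] 3.4
268 23 [ 598.7 -269.2  269.8] [55. 55. 53.] 43.6
276 46 [ 600.7 -272.5  274.8] [25. 41. 64.] 40.1
284 39 [ 599.7 -273.9  283.9] [30. 56. 95.] 35.8
292 34 [ 600.4 -273.6  292. ] [ 22.  67. 133.] 31.9
```

View pics/w7.png

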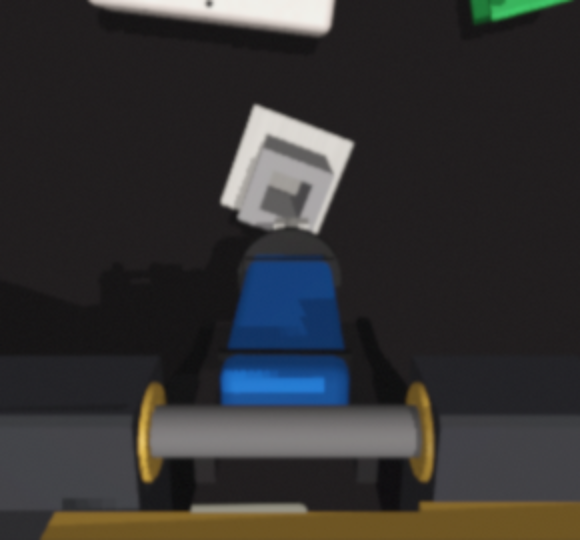

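```bash
python3 - <<'E'
from h import *; import pickle
c=pickle.load(open('w6.pkl','rb')); W=world(c)*1000; g=c['frame'].max(-1)
box=np.zeros_like(g,bool); box[130:178,125:168]=1
print('collar',rectm(c,(abs(W[...,2]-71)<1.5)&box,71))
for th in (70,85,100):
  b=np.zeros_like(box); b[139:168,137:157]=1; print('slot',th,rectm(c,(g<th)&b,69.5))
def proj(c,P): q=c['R']@(np.array(P)/1000)+c['t']; return (q[0]/q[2]*c['fx']+c['cx'],q[1]/q[2]*c['fy']+c['cy'])
c2=pickle.load(open('w7.pkl','rb'))
p=(602.2,-284.2); print('tip pred px',proj(c2,(*p,171)),proj(c2,(p[0]+10,p[1],171)),proj(c2,(p[0]-10,p[1],171)))
A=cv2.resize(c['frame'][128:180,120:172,::-1],None,fx=8,fy=8,interpolation=2)
B=cv2.resize(c2['frame'][145:197,225:285,::-1],None,fx=6,fy=8,interpolation=2)
cv2.imwrite('pics/ab.png',np.hstack([A,B]))
E
```

```text
collar (554.4669189453125, -120.052001953125, np.float64(-1.5183720007366868), 51.12900161743164, 50.10829162597656, array([ 555.10900523, -119.91817123]))
slot 70 (555.8441162109375, -119.61286163330078, np.float64(-0.14063767558350396), 29.073972702026367, 2.3032965660095215, array([ 555.2752263, -119.5201912]))
slot 85 (555.099609375, -119.28946685791016, np.float64(-0.14523562320552577), 30.647010803222656, 3.346630096435547, array([ 555.46318394, -119.36112982]))
slot 100 (555.1126098632812, -119.2009048461914, np.float64(-0.14798613597935958), 30.652088165283203, 4.206038475036621, array([ 555.22281095, -119.21418066]))
tip pred px (np.float64(252.1470776787384), np.float64(167.97902033430864)) (np.float64(260.4688314944726), np.float64(167.83537955710548)) (np.float64(243.82874735889214), np.float64(168.12260201896694))
```

View pics/ab.png

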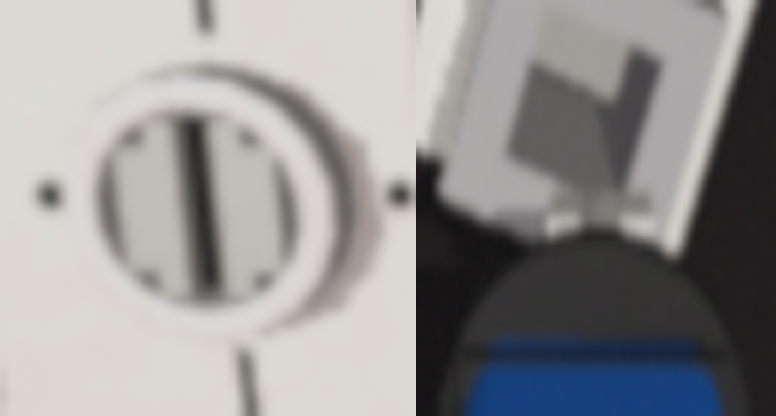

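Both crops show what I need. In the left one the slot lies close to the bars, at about (554.3, −119.4) with yaw −0.145. In the right one the blade shows just past the guard. I'll carry the driver over the switch with the tip about 20 mm above it and compare the two in one image.

```bash
python3 -c "
from h import *
go(552.5,-118,260,1.426)"
python3 -m inch '[[[-1,1.5,-0.4,0,0],[-1,3,-1,0,0],[-1,3,-1,0,0],[-1,3,-1,0,0],[-1,3,-1,0,0],[-1,2,-0.4,0,0],[-1,1,0,0,0.06],[-1,0,0,2,0.068],[-1,0,0,3,0],[-1,0,0,2,0],[-1,0,0,1.2,0],[-1,0,0,0,0],[-1,0,0,0,0],[-1,0,0,0,0]]]'
python3 - <<'E'
from h import *; import pickle
go(552.5,-118,260,1.426)
c=cam('wrist'); pickle.dump(c,open('w8.pkl','wb')); print(pose())
cv2.imwrite('pics/w8.png',cv2.resize(c['frame'][120:220,205:305,::-1],None,fx=6,fy=6,interpolation=2))
E
```

```text
tool dx 16.53 dy -5.25 dz 8.13 cm twist 0.128 j7 0.33
time: 35.12
eef_pos: [0.5579, -0.1186, 0.2632]
tcp_rot: [3.141, -0.001, 1.426]
wrist_force: [-0.0, -0.5, -1.0]
gripper_width: 0.381
grip_force: 59.6
 tool dx -0.02 dy -0.55 dz 0.32 cm twist -0.000 j7 -0.05
(array([ 0.55806888, -0.11862347,  0.26347424]), np.float64(1.4256391097030807))
```

View pics/w8.png

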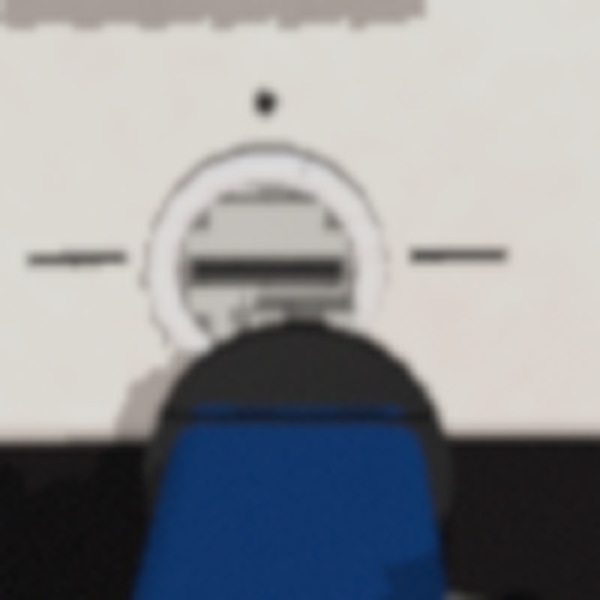

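```bash
python3 - <<'E'
from h import *; import pickle
c=pickle.load(open('w8.pkl','rb')); px=lambda a:[(205+x/6-.4,120+y/6-.4) for x,y in a]
def T(P):  # tool axes relative to TCP
    d=P-np.array([558.07,-118.62]); a=1.4256; return np.c_[d[:,0]*np.cos(a)+d[:,1]*np.sin(a), d[:,0]*np.sin(a)-d[:,1]*np.cos(a)].round(1)
print('bars mid',T(plane(c,px([(78,258),(460,255),(265,102)]),55)))
print('blade tip near edge',T(plane(c,px([(257,297),(352,295),(304,306)]),92.5)))
print('slot edges',T(plane(c,px([(265,258),(265,262),(265,282),(190,270),(342,270)]),69.5)), 'collar top/left/right',T(plane(c,px([(265,143),(143,265),(388,265)]),71)))
W=world(c)*1000; g=c['frame']
for row in range(160,176): print(row, W[row,256,2].round(0), W[row,262,2].round(0), W[row,248,2].round(0), g[row,256].max())
E
```

```text
bars mid [[ -1.8 -46. ]
 [ -1.2  38.5]
 [ 32.5  -4.4]]
blade tip near edge [[-1.2 -5.8]
 [-0.8 13.3]
 [-3.   3.7]]
slot edges [[  1.5  -4.4]
 [  0.7  -4.4]
 [ -3.7  -4.4]
 [ -1.1 -20.4]
 [ -1.1  12. ]] collar top/left/right [[ 26.3  -4.3]
 [  0.4 -30.3]
 [  0.3  21.7]]
160 69.0 69.0 68.0 193
161 70.0 69.0 71.0 186
162 70.0 69.0 69.0 150
163 61.0 60.0 61.0 92
164 60.0 63.0 61.0 52
165 62.0 60.0 60.0 57
166 62.0 62.0 63.0 86
167 67.0 68.0 67.0 120
168 70.0 71.0 70.0 148
169 106.0 98.0 97.0 133
170 111.0 103.0 103.0 113
171 116.0 107.0 106.0 108
172 120.0 109.0 112.0 101
173 191.0 109.0 111.0 67
174 195.0 192.0 192.0 36
175 197.0 194.0 198.0 38
```

```bash
python3 -m inch '[[[-1,0.05,-0.75,0,0],[-1,0,0,0.8,0],[-1,0,0,0.8,0],[-1,0,0,0.4,0],[-1,0,0,0.3,0],[-1,0,0,0.2,0],[-1,0,0,0.2,0],[-1,0,0,0,0],[-1,0,0,0,0]]]'
python3 - <<'E'
from h import *; import pickle
c=cam('wrist'); pickle.dump(c,open('w9.pkl','wb')); print(pose())
cv2.imwrite('pics/w9.png',cv2.resize(c['frame'][120:220,205:305,::-1],None,fx=6,fy=6,interpolation=2))
E
```

```text
time: 35.92
eef_pos: [0.5501, -0.1169, 0.2351]
tcp_rot: [-3.141, -0.001, 1.426]
wrist_force: [1.4, 0.4, -1.6]
gripper_width: 0.384
grip_force: 59.6
(array([ 0.55019555, -0.11689909,  0.23525106]), np.float64(1.4257381648479321))
```

```bash
python3 -m inch '[[[-1,0,0,0.2,0],[-1,0,0,0.1,0],[-1,0,0,0,0],[-1,0,0,0,0]]]'
python3 -m inch '[[[-1,0,0,0,0.08],[-1,0,0,0,0.08],[-1,0,0,0,0.08],[-1,0,0,0,0.08],[-1,0,0,0,0],[-1,0,0,0,0]]]'
python3 -c "
from h import *
print(r.get_obs()['moment'],pose())
c=cam('wrist'); cv2.imwrite('pics/w10.png',cv2.resize(c['frame'][120:220,205:305,::-1],None,fx=5,fy=5,interpolation=2))"
```

```text
time: 36.3
eef_pos: [0.55, -0.1169, 0.232]
tcp_rot: [-3.141, -0.001, 1.426]
wrist_force: [0.5, 0.6, -1.1]
gripper_width: 0.386
grip_force: 59.6
time: 36.8
eef_pos: [0.5502, -0.1168, 0.2321]
tcp_rot: [-3.141, -0.001, 1.108]
wrist_force: [0.6, 1.5, -1.4]
gripper_width: 0.386
grip_force: 59.6
[ 0.07849947 -0.26599512  0.01727395] (array([ 0.55018177, -0.11678104,  0.2321478 ]), np.float64(1.108418450675455))
```

View pics/w10.png

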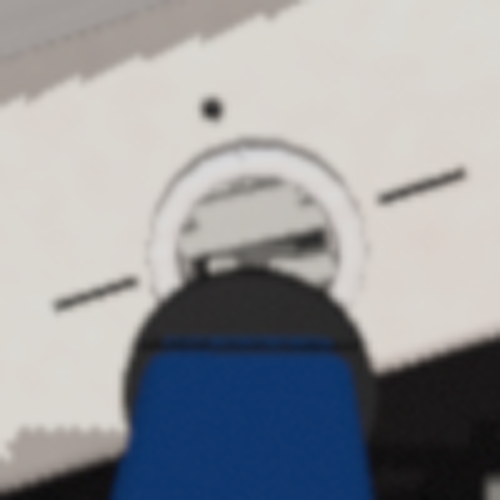

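The blade is in the slot, which now lies about 6° short of the bars, so the switch is turning. The tip sits about 4 mm off the TCP axis, so I'll turn about the tip.

```bash
python3 -m inch '[[[-1,0.13,0.06,0,0],[-1,0.04,0.02,0,0.1],[-1,0.04,0.02,0,0.1],[-1,0.04,0.02,0,0.1],[-1,0.04,0.02,0,0.1],[-1,0.04,0.02,0,0.1],[-1,0.04,0.02,0,0.1],[-1,0.04,0.02,0,0.1],[-1,0,0,0,0],[-1,0,0,0,0]]]'
python3 -c "
from h import *
print(r.get_obs()['moment'],pose(),r.get_obs()['q'][6])"
```

```text
time: 37.68
eef_pos: [0.554, -0.115, 0.2321]
tcp_rot: [-3.141, 0.0, 0.41]
wrist_force: [0.3, 0.2, -0.6]
gripper_width: 0.387
grip_force: 59.6
[-0.06326489  0.3116539   0.0297113 ] (array([ 0.55395971, -0.11498778,  0.23208519]), np.float64(0.4098261927044269)) -1.0554375968661487
```

```bash
python3 -m inch '[[[-1,0.04,0.02,0,0.1],[-1,0.04,0.02,0,0.1],[-1,0.04,0.02,0,0.1],[-1,0.04,0.02,0,0.1],[-1,0.04,0.02,0,0.1],[-1,0.04,0.02,0,0.1],[-1,0.02,0.01,0,0.05],[-1,0.02,0.01,0,0.05],[-1,0,0,0,0],[-1,0,0,0,0]]]'
python3 -c "
from h import *
print(r.get_obs()['moment'],pose(),r.get_obs()['q'][6])"
```

```text
time: 38.52
eef_pos: [0.5568, -0.1161, 0.2321]
tcp_rot: [-3.141, 0.001, -0.29]
wrist_force: [-0.5, 0.5, 0.9]
gripper_width: 0.388
grip_force: 59.6
[-0.07506729  0.38594444  0.06576366] (array([ 0.55683053, -0.11614163,  0.23206172]), np.float64(-0.2900895126697507)) -1.7439033477643207
```

```bash
python3 -m inch '[[[-1,0.02,0.01,0,0.05],[-1,0.02,0.01,0,0.05],[-1,0.02,0.01,0,0.05],[-1,0.02,0.01,0,0.05],[-1,0,0,0,0],[-1,0,0,0,0]]]'
python3 -c "
from h import *
print(r.get_obs()['moment'],pose(),r.get_obs()['q'][6])
c=cam('wrist'); cv2.imwrite('pics/w11.png',cv2.resize(c['frame'][100:220,185:305,::-1],None,fx=4,fy=4,interpolation=2))"
```

```text
time: 39.02
eef_pos: [0.5575, -0.1168, 0.2321]
tcp_rot: [-3.141, 0.001, -0.49]
wrist_force: [-0.5, -1.1, -0.3]
gripper_width: 0.387
grip_force: 59.8
[-0.2149123   0.41073065  0.45443337] (array([ 0.55749625, -0.11675537,  0.23208585]), np.float64(-0.48998446213519387)) -1.9399199646830447
```

View pics/w11.png

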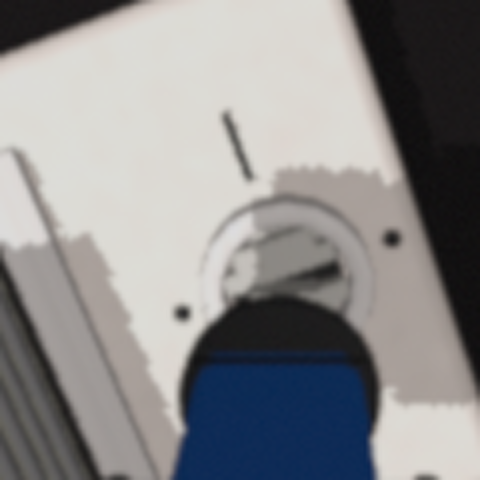

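The torque jumped to 0.45 N m and the slot lies in line with the dots, so the stop is reached. I'll unload the blade within its play, lift out and check.

```bash
python3 -m inch '[[[-1,0,0,0,0],[-1,-0.04,-0.02,0,-0.1],[-1,-0.04,-0.02,0,-0.1],[-1,0,0,0,0],[-1,0,0,-0.5,0],[-1,0,0,-1,0],[-1,0,0,-2,0],[-1,0,0,-3,0],[-1,0,0,-3,0],[-1,0,0,-2,0],[-1,0,0,0,0],[-1,0,0,0,0]]]'
python3 - <<'E'
from h import *
import pickle
c=cam('wrist'); p,a=pose(); print(p,a,r.get_obs()['moment'])
W=world(c)*1000; g=c['frame'].max(-1)
pickle.dump(c,open('w12.pkl','wb'))
cc=cam('top'); Wt=world(cc)*1000; m=(abs(Wt[...,2]-104)<4)&(np.hypot(Wt[...,0]-602,Wt[...,1]+286)<80); print('tower',rectm(cc,m,104))
tray(cc,569,-10,143)
cv2.imwrite('pics/w12.png',cv2.resize(c['frame'][80:260,150:350,::-1],None,fx=3,fy=3,interpolation=2))
E
```

```text
time: 40.07
eef_pos: [0.5576, -0.1161, 0.3489]
tcp_rot: [-3.14, -0.003, -0.296]
wrist_force: [0.2, -0.4, -2.3]
gripper_width: 0.385
grip_force: 59.6
[ 0.55707528 -0.11603306  0.34727667] -0.2954968137509 [0.05655362 0.03285227 0.0339665 ]Traceback (most recent call last):
  File "<stdin>", line 6, in <module>
  File "h.py", line 36, in rectm
    n,l,s,_=cv2.connectedComponentsWithStats(m.astype(np.uint8)); i=1+np.argmax(s[1:,4])
                                                                      ~~~~~~~~~^^^^^^^^^
    return _wrapfunc(a, 'argmax', axis=axis, out=out, **kwds)
    return bound(*args, **kwds)
ValueError: attempt to get argmax of an empty sequence
```

```bash
python3 - <<'E'
from h import *
import pickle
c=pickle.load(open('w12.pkl','rb')); W=world(c)*1000; g=c['frame'].max(-1).astype(int)
d=np.hypot(W[...,0]-554.3,W[...,1]+119.4)
for th in (65,80,95):
  m=(g<th)&(W[...,2]<75)&(d<16); v,u=np.nonzero(m); 
  if m.sum()>8: P=plane(c,np.c_[u,v],66); vx,vy,x0,y0=cv2.fitLine(P.astype(np.float32),cv2.DIST_L1,0,.01,.01).ravel(); print('slot',m.sum(),np.arctan2(vy,vx)%np.pi,'target',np.pi/2-.137,np.ptp(P,axis=0))
go(540,-262,347,-.376)
E
```

```text
slot 19 1.4414241 target 1.4337963267948965 [ 4.00862303 27.06013816]
slot 33 1.4414093 target 1.4337963267948965 [ 5.85495938 28.56751362]
slot 43 1.4287434 target 1.4337963267948965 [ 6.77812758 30.0464426 ]
 tool dx 2.64 dy 14.45 dz -0.06 cm twist 0.081 j7 -1.75
```

The slot measures 1.44 rad against 1.434 at the stop, so the switch is set. On to the stand.

```bash
python3 -m inch '[[[-1,0.3,1.5,0,0],[-1,0.6,3,0,0],[-1,0.6,3,0,0],[-1,0.6,3,0,0],[-1,0.5,3,0,0],[-1,0,1,0,0.08],[-1,0,0,0,0],[-1,0,0,0,0]]]'
python3 - <<'E'
from h import *
c=cam('wrist'); p,a=pose(); print(p,a)
W=world(c)*1000; R=np.hypot(W[...,0]-602.8,W[...,1]+286)
m=(abs(W[...,2]-104)<3)&(R<90); print('tower',m.sum(),rectm(c,m,104))
m=(abs(W[...,2]-6)<3)&(R<110)&(c['frame'].min(-1)>90); print('foot',m.sum(),rectm(c,m,6))
def proj(c,P): q=c['R']@(np.array(P)/1000)+c['t']; return (q[0]/q[2]*c['fx']+c['cx'],q[1]/q[2]*c['fy']+c['cy'])
tx,ty=-2,4.2
tip=p[:2]*1000+tx*np.array([np.cos(a),np.sin(a)])+ty*np.array([np.sin(a),-np.cos(a)])
print('tip',tip,'px',proj(c,(*tip,p[2]*1000-170.5)))
go(*(p[:2]*1000+np.array([602.8,-286])-tip),347,-.376)
E
```

```text
time: 40.83
eef_pos: [0.5394, -0.2625, 0.3457]
tcp_rot: [-3.141, 0.003, -0.375]
wrist_force: [-0.1, 1.6, -0.8]
gripper_width: 0.389
grip_force: 59.6
[ 0.53994477 -0.26137095  0.34603149] -0.37230846188337163
tower 1125 (603.35498046875, -286.8247375488281, np.float64(1.1947972625017869), 53.765018463134766, 52.576541900634766, array([ 604.28501989, -286.98086647]))
foot 1675 (602.9068603515625, -286.3960266113281, np.float64(1.1947469287571844), 89.98783111572266, 89.40827941894531, array([ 608.54449772, -288.77482313]))
tip [ 536.55397209 -264.55567045] px (np.float64(255.3569067411623), np.float64(169.69574111542957))
 tool dx 6.95 dy -0.41 dz -0.10 cm twist 0.004 j7 -1.56
```

```bash
python3 -m inch '[[[-1,2,0,0,0],[-1,2.5,-0.3,0,0],[-1,1.7,0,0,0],[-1,0.7,0,0,0],[-1,0,0,0,0],[-1,0,0,2.5,0],[-1,0,0,3,0],[-1,0,0,1,0],[-1,0,0,0.8,0],[-1,0,0,0.5,0],[-1,0,0,0.5,0],[-1,0,0,0,0],[-1,0,0,0,0]]]'
python3 -c "
from h import *
go(606.3,-283.4,180,-.376)"
```

```text
time: 41.97
eef_pos: [0.6054, -0.2849, 0.2649]
tcp_rot: [-3.141, -0.001, -0.374]
wrist_force: [0.6, 0.3, -0.4]
gripper_width: 0.385
grip_force: 59.6
 tool dx 0.03 dy -0.17 dz 8.49 cm twist 0.002 j7 -1.56
```

Tip at about 94 mm with no contact force, so it has entered the well.

```bash
python3 -m inch '[[[-1,0,-0.15,1,0],[-1,0,0,2,0],[-1,0,0,2,0],[-1,0,0,1.5,0],[-1,0,0,1,0],[-1,0,0,0.5,0],[-1,0,0,0.3,0],[-1,0,0,0,0],[-1,0,0,0,0]]]'
python3 -c "
from h import *
go(606.3,-283.4,179,-.376)"
```

```text
time: 42.72
eef_pos: [0.6061, -0.2835, 0.1818]
tcp_rot: [-3.141, -0.001, -0.374]
wrist_force: [-0.5, 0.6, -1.4]
gripper_width: 0.388
grip_force: 59.6
 tool dx 0.01 dy -0.02 dz 0.28 cm twist 0.002 j7 -1.56
```

```bash
python3 -m inch '[[[-1,0,0,0.2,0],[-1,0,0,0.1,0],[-1,0,0,0,0],[-1,0,0,0,0]]]'
python3 -m inch '[[[1,0,0,0,0],[1,0,0,0,0],[1,0,0,0,0],[1,0,0,0,0],[1,0,0,0,0],[1,0,0,0,0],[1,0,0,0,0],[1,0,0,-1,0],[1,0,0,-3,0],[1,0,0,-4,0],[1,0,0,-4,0],[1,0,0,-2,0],[1,-2,0,0,0],[1,-3,0,0,0],[1,-2,0,0,0],[1,0,0,0,0],[1,0,0,0,0]]]'
python3 - <<'E'
from h import *
c=cam('wrist'); W=world(c)*1000; f=c['frame'].astype(int); p,a=pose(); print(p,a)
R=np.hypot(W[...,0]-603,W[...,1]+286.5)
m=(f[...,2]>f[...,0]+50)&(W[...,2]>204)&(W[...,2]<225); print('top',m.sum(),np.median(W[m][:,2]),rectm(c,m,210))
m=(abs(W[...,2]-110)<3)&(R<45); print('guard',m.sum(),rectm(c,m,110))
m=(abs(W[...,2]-104)<3)&(R<60); print('tower',m.sum(),rectm(c,m,104))
c=cam('top'); tray(c,569,-10,143)
E
```

```text
time: 43.05
eef_pos: [0.6057, -0.2833, 0.1781]
tcp_rot: [-3.141, 0.0, -0.374]
wrist_force: [-1.2, 0.5, -1.4]
gripper_width: 0.393
grip_force: 59.6
time: 44.47
eef_pos: [0.5403, -0.2578, 0.3195]
tcp_rot: [-3.141, -0.001, -0.374]
wrist_force: [1.0, 0.4, -0.1]
gripper_width: 0.998
grip_force: 0.0
[ 0.54084638 -0.25788944  0.31895862] -0.3741899248029765
top 917 209.80918430157286 (604.4761352539062, -284.79168701171875, np.float64(1.1952631825344961), 32.61832046508789, 22.36900520324707, array([ 604.63002449, -284.83293562]))
guard 156 (620.8619995117188, -291.06915283203125, np.float64(1.1952480025162828), 32.30070877075195, 8.239151954650879, array([ 619.96342376, -290.75351858]))
tower 650 (602.5528564453125, -286.4103088378906, np.float64(1.1952016635133154), 54.035152435302734, 53.04881286621094, array([ 604.11147399, -290.32742948]))
tray 570.4 -10.3 z 142.7 size 90 66 yaw -0.133 mean [570.2 -10.4]
```

```bash
python3 -m inch '[[[1,-1,0,-1,0],[1,0,0,0,0],[1,0,0,0,0],[1,0,0,0,0],[1,0,0,0,0],[1,0,0,0,0]]]'; python3 -c "
from h import *
print(r.close_job())"
```

```text
time: 45.07
eef_pos: [0.5313, -0.2542, 0.3277]
tcp_rot: [-3.141, 0.001, -0.374]
wrist_force: [0.6, -0.1, 0.1]
gripper_width: 1.0
grip_force: 0.0
the job is handed in; nothing more can be done
None
```

The job is handed in, though it returned no verdict: by my last measurements all five trays are in one square pile on the mat, the switch is at its stop, and the screwdriver hangs upright, all the way down, in its stand.

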